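# Check the egg pan with the infrared thermometer

### The arm

A 6-joint arm with a two-finger parallel gripper is mounted at the origin on the work surface. World frame = base frame: x ahead of the robot, y to its left, z up, the work surface at z = 0. Lengths are in mm, angles in rad, forces in N, time in s.
With the tool pointing down it reaches from about 275 to 1000 mm from the base axis. Payload 8.4 kg.
Tool frame: the origin (TCP) lies on the centre line of the jaws, within the pads' length; the fingertips stand 17 mm ahead of it and the grasp point (between the pads) lies 2 mm behind it; z points along the fingers, y is the line along which they close (so a half turn about z gives the same grasp; the last joint's range is limited). The gripper opens to 85 mm and grips with 20 to 120 N. Pads are 22 mm wide; open, the fingers measure 114 mm over their backs; the gripper's body (76 mm by 85 mm) begins 54 mm behind the grasp point. The pads swing forward as they close: fully open they stand 13 mm farther back than shut.
Start: joints at [1.126, 0.353, 1.633, -0, 1.155, -0.002], TCP at [267.793, 564.725, 248.281] pointing down, gripper open.
Joint ranges: [-2.63, 2.63], [-0.92, 2.1], [0.06, 2.66], [-1.3, 4.44], [0, 2.69], [-3.02, 3.02]. Speed limits (rad/s): [2.22, 2.22, 2.79, 3.14, 3.14, 3.14].

### API

Orientations are given as [roll, pitch, yaw] about the fixed x, y, z axes, in that order (R = Rz(yaw) Ry(pitch) Rx(roll)).
In Python, from rig import r, eyes gives the robot as it stands. The module is installed in compiled form; this text tells all that it offers.
- The arm moves only by the shell command python3 -m inch 'ROWS' [FORCE]. ROWS is JSON, a list of rows, each a list of 7 numbers: the shift along the tool's x, y, z in m, then the turn, a rotation vector about the tool's x, y, z in degrees, then the closure, from -1 (fully open) to 1 (shut). In form: [[x, y, z, rx, ry, rz, gripper], ...]. A call has 1 to 8 rows; each row shifts and turns the commanded pose from where the row before left it, along the tool's axes as they then stand; what a row does not reach is not made up. A row lasts 1/10 s, in which the tool goes at most 50 mm and 8.59 degrees, less where a joint would pass 70% of its speed; a pose out of reach is approached as far as the arm can. A call with a gripper value outside its range is refused whole. The fingers move at their own pace and stop on an object; FORCE is the grip in N (left out, the last holds). Time passes only in rows, so rows that do not move let the fingers close. It gives the time, the measured TCP pose, the force, the opening and the grip force at its end, in the units of the state.
- r.sense(): the state, without advancing time (a new reading comes with each control period).
- eyes.grab_frame(name): name is "scene" or "top"; returns a dict with "img" (480x640x3 uint8, blue, green, red), "fx", "fy", "cx", "cy" (pixels), "D" ([k1, k2, p1, p2, k3] as OpenCV has them; the pictures are not rectified), "R" (3x3) and "t" (3): a world point X has camera coordinates R X + t. Camera axes: x right, y down, z forward; pixel columns grow to the right and rows downward; lengths in mm; the calibration is good to about 2 mm. A picture is of the moment at which its call begins. There is no depth.
- r.sign_off(): hands the job in; it is judged then, once.
The state is a dict: "clock": time; "qpos": joint angles; "qvel": joint speeds; "joint_efforts": joint torques, N m; "eef_pos": TCP position; "tcp_rot": TCP orientation; "contact_force": force on the tool from outside, world axes, zero at the start; "wrist_torque": the same for the moment, N m; "opening": opening from 0.0 (shut) to 1.0 (fully open); "grasp_force": force on a finger pad.
Only numpy, scipy, OpenCV 4.12 (cv2) and the standard library are available. Lean on these libraries where they do the work, as an engineer would, in place of code of your own. Each camera call takes 0.05 s, during which the arm holds its last target. There are 200 camera calls.

### The job

Lift the lid off the covered pan of boiled eggs in the chilled server and lay it gently flat in the empty tray. Then take the infrared thermometer from its stand, carry it across to that pan without knocking the bottles and hold it still for a reading: lens pointing straight down about 3 cm above the eggs at the middle of the pan, screen square to the near long side of the server, touching neither pan nor food. Finish while still holding it there; leave everything else on the counter where it is.

Things in the scene. Friction and masses are not known exactly. Their poses are not given: they have to be found in the camera images.
- server: Chilled ingredient server, fixed: brushed-steel base 236 (its x) x 388 (its y) x 121 mm high holding three pans side by side along its y. Origin: centre of its underside, on the counter. Its -x long side is the near side, towards the robot (yaw within 0.15 rad of the world).
- egg_pan: Steel pan of peeled boiled eggs, the one with the lid on, fixed in any of the server's three places (113 mm apart). Rim 176 (x) x 108 (y) mm, its opening 152 x 84 mm, 100 mm deep. Origin: centre of its underside, 23 mm above the counter; rim top 100 mm above the origin (123 mm above the counter). Same yaw as the server.
- egg_mid (a point): Point at the middle of the egg pan, level with the tops of the eggs (81.5 mm above the pan's origin, 18.5 mm below its rim, 104.5 mm above the counter). Axes as the pan.
- egg_pan_near (a point): Middle of the egg pan's near rim (pan x = -88 mm, rim height).
- tomato_pan: Open pan of red cherry tomatoes, same size as the egg pan, fixed; tomatoes stay below the rim.
- gherkin_pan: Open pan of green gherkins, same size, fixed; gherkins stay below the rim.
- lid: Loose steel lid on the egg pan, 175 (x) x 107 (y) mm, 0.26 kg. Origin: centre of the flange underside, which rests on the rim. Flange 4 mm thick; a 144 x 76 mm step reaches 6 mm down into the pan. Black bridge handle along x: bar 74 mm long, 12 mm wide (y), z 24 to 32 mm, on two legs; grip across y from above.
- lid_handle (a point): Centre of the lid's handle bar, 28 mm above the lid's origin.
- tray: Empty shallow aluminium tray, fixed, 265 (x) x 162 (y) x 20 mm high, walls and floor 4 mm thick, left of the server. Origin: centre of its underside, on the counter. A lid lying flat in it has its origin 10 mm above the tray's origin.
- stand: Thermometer stand, fixed, right of the server: dark base plate 100 x 90 x 6 mm with a grey socket, top 48 mm above the counter, 30 (x) x 40 (y) mm inside. Origin: centre of its underside.
- thermometer: Loose infrared thermometer, 0.14 kg, standing lens-down in the stand. Origin: centre of its lens face (bottom end); z up its length. Black lens barrel 22 mm diameter (z 0-16), yellow body 24 (x) x 34 (y) mm, black rubber grip z 95-137 mm: grip it there across y. Screen and orange button on the -x face (z 44-89), which in the stand looks to the robot within 0.45 rad.
- thermometer_top (a point): Centre of the thermometer's top end, 141 mm above its lens.
- bottle_red: Red squeeze bottle, loose, 54 mm diameter, 168 mm tall, standing in a row at the server's right end, between it and the thermometer stand. Origin: centre of its base.
- bottle_yellow: Yellow squeeze bottle, loose, 54 mm diameter, 168 mm tall, standing in a row at the server's right end, between it and the thermometer stand. Origin: centre of its base.
- bottle_white: White squeeze bottle with green nozzle, loose, 54 mm diameter, 168 mm tall, standing in a row at the server's right end, between it and the thermometer stand. Origin: centre of its base.
- mill: Dark wooden pepper mill, loose, 54 mm diameter, 152 mm tall. Origin: centre of its base.
- shaker: Glass salt shaker with steel top, loose, 42 mm diameter, 77 mm tall. Origin: centre of its base.
- bagel: Bagel, loose, 104 mm across, 38 mm tall, on a wooden board (16 mm thick) at the near right of the server. Origin: centre of its underside.
- bowl: Steel bowl, loose, 100 mm across, 48 mm tall. Origin: centre of its underside.
- tongs: Steel tongs lying on the counter, loose, 250 mm long, 18 mm tall. Origin: near the middle of their length.
Not all that is in view belongs to the job. What is shaped like the stand but red or yellow is not meant.

How it is judged:
By the outcome, as a careful person would: the job done as asked, in the order asked, and still so for the second after the job is handed in, while the arm keeps its last pose, push and grip.
It also fails if it takes over 72 s, if anything falls off the work surface, if the arm or the gripper's body presses on something with over 40 N, if the wrist force passes 120 N, or if a joint passes its speed limit or range.

## Working session

There is one attempt and no reset: what is moved stays moved. The work goes in short steps, Python scripts to look and compute and a shell command to move; the robot and the scene stay as the last step left them, time stands still between calls to the robot, and variables do not carry over. Pictures are saved under pics/ and viewed, at most 10 in all, crops included, and the job is handed in when it is done.

```bash
mkdir -p pics; python3 - <<'E'
from rig import r,eyes
import cv2
print(r.sense())
for n in("scene","top"):
    f=eyes.grab_frame(n); cv2.imwrite(f"pics/{n}0.png",f["img"]); print({k:v for k,v in f.items() if k!="img"})
E
```

```text
{'clock': 0.0, 'qpos': array([ 1.12563067e+00,  3.53602043e-01,  1.63417422e+00, -2.45503164e-05,
        1.15521166e+00, -2.39448097e-03]), 'qvel': array([-0.00017602, -0.001939  , -0.00102623,  0.00041803,  0.00204757,
       -0.00012927]), 'joint_efforts': array([-8.29967485e-04, -6.05239534e+01, -3.42077494e+01,  5.06554431e-05,
        9.00994783e-03,  1.74065157e-06]), 'eef_pos': array([267.57604775, 564.2973125 , 247.57331689]), 'tcp_rot': array([-3.14019733e+00,  1.91057462e-05,  2.69883142e+00]), 'contact_force': array([-0.23069575, -0.28777433, -0.78564612]), 'wrist_torque': array([-0.0473885 ,  0.00546584, -0.04009004]), 'grasp_force': 0.0, 'opening': 0.9977992603206487}
{'fx': 501.50437182429187, 'fy': 501.50437182429187, 'cx': 326.5991021835968, 'cy': 233.346161001221, 'D': array([-0.02696705,  0.        ,  0.        ,  0.        ,  0.        ]), 'R': array([[ 0.16659965,  0.98599844,  0.00718523],
       [ 0.61312278, -0.09788407, -0.78389997],
       [-0.77222083,  0.13500289, -0.62084556]]), 't': array([ -75.6548759 , -227.46554098, 1903.55041619])}
{'fx': 451.90128580055216, 'fy': 451.90128580055216, 'cx': 323.9658938393206, 'cy': 235.9383137136291, 'D': array([-0.03706588,  0.        ,  0.        ,  0.        ,  0.        ]), 'R': array([[ 0.00579068, -0.99978007,  0.02015641],
       [-0.98943864, -0.00864794, -0.1446941 ],
       [ 0.14483659, -0.01910565, -0.98927111]]), 't': array([ -45.53312011,  531.95682179, 1505.50943595])}
```

View pics/scene0.png

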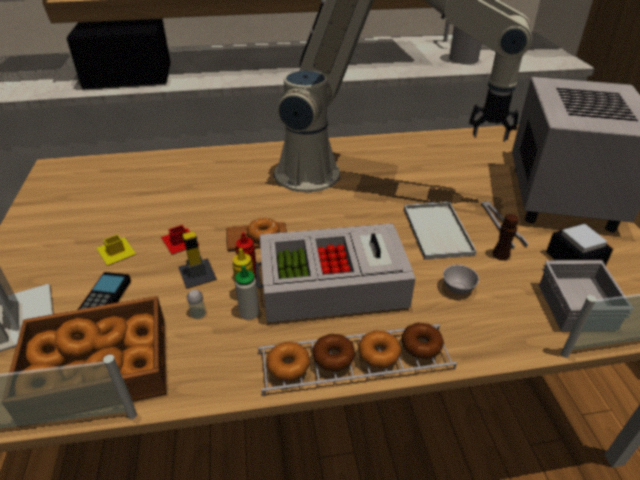

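View pics/top0.png

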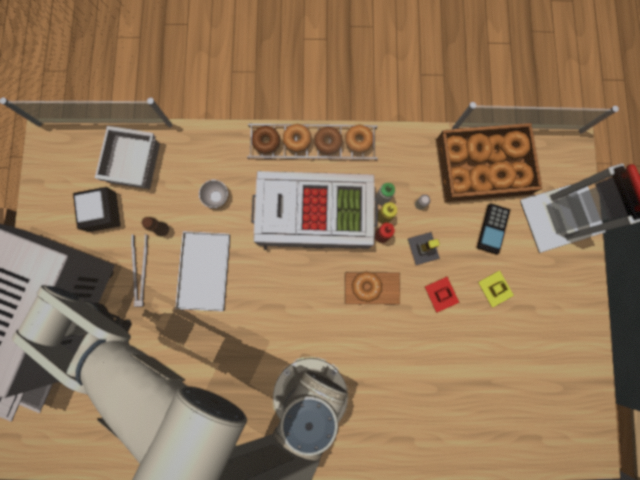

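The two overviews show the covered egg pan at the server's left end (top image: handle about (279,206)). The tray is at (204,271). The thermometer is in its dark stand at (428,247), with the bottles at (387,190–232). I'll enlarge these next.

```bash
python3 - <<'E'
import cv2
def c(src,x,y,w,h,s,o):
    a=cv2.imread(f"pics/{src}.png")[y:y+h,x:x+w]
    a=cv2.resize(a,None,fx=s,fy=s,interpolation=cv2.INTER_CUBIC)
    for i in range((-x)%10,w,10):
        cv2.line(a,(i*s,0),(i*s,14 if (x+i)%50==0 else 6),(255,0,255),1)
        if (x+i)%20==0: cv2.putText(a,str(x+i),(i*s,24),0,.4,(255,0,255),1)
    for i in range((-y)%10,h,10):
        cv2.line(a,(0,i*s),(14 if (y+i)%50==0 else 6,i*s),(255,0,255),1)
        if (y+i)%20==0: cv2.putText(a,str(y+i),(8,i*s+4),0,.4,(255,0,255),1)
    cv2.imwrite(f"pics/{o}.png",a)
c("top0",170,165,220,150,3,"cA")
c("top0",365,170,100,100,6,"cB")
c("scene0",170,205,130,100,6,"cC")
E
```

```text
(no output)
```

View pics/cA.png

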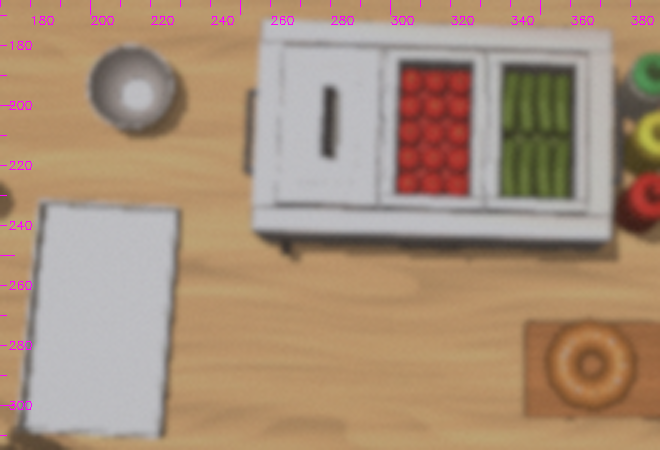

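View pics/cB.png

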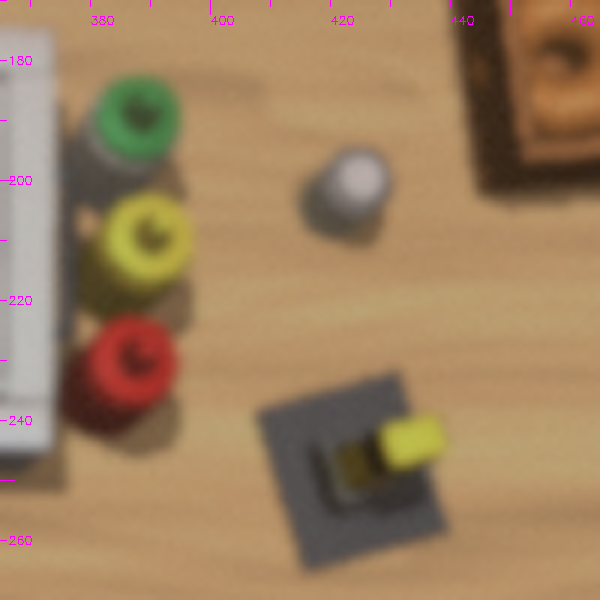

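View pics/cC.png

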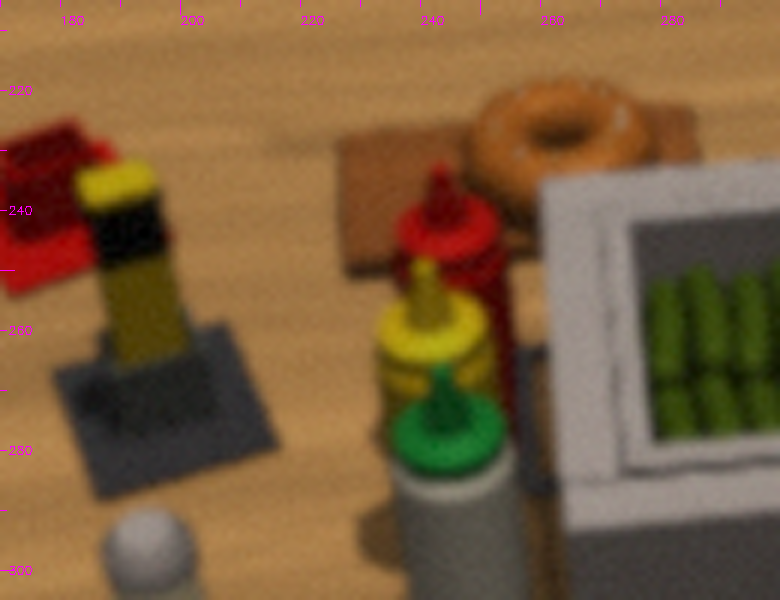

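The crops give the handle ends at (279.3,194) and (279,217.7), the pan openings, the tray corners, the stand plate corners and the thermometer's yellow top at (433.8,243.7). In the scene view that top is at about (189.5,235.5). Now I'll convert these to world positions.

```bash
cat > h.py <<'E'
import numpy as np, cv2
from rig import r,eyes
def ray(f,p):
    K=np.array([[f["fx"],0,f["cx"]],[0,f["fy"],f["cy"]],[0,0,1]])
    u=cv2.undistortPoints(np.array([[p]],float),K,np.array(f["D"]))[0,0]
    R=np.array(f["R"]); return -R.T@f["t"], R.T@np.array([u[0],u[1],1])
def at(f,p,z):
    c,d=ray(f,p); return (c+d*(z-c[2])/d[2]).round(1)
def tri(f,p,g,q):
    a,d=ray(f,p); b,e=ray(g,q)
    s=np.linalg.lstsq(np.c_[d,-e],b-a,rcond=None)[0]
    P,Q=a+d*s[0],b+e*s[1]; return ((P+Q)/2).round(1), np.linalg.norm(P-Q).round(1)
def px(f,X):
    K=np.array([[f["fx"],0,f["cx"]],[0,f["fy"],f["cy"]],[0,0,1]])
    return cv2.projectPoints(np.array([X],float),cv2.Rodrigues(np.array(f["R"]))[0],np.array(f["t"],float),K,np.array(f["D"]))[0].reshape(-1,2).round(1)
def state():
    s=r.sense(); print({k:np.round(s[k],3) for k in("clock","qpos","eef_pos","tcp_rot","contact_force","opening","grasp_force")})
E
python3 - <<'E'
from h import *
t=eyes.grab_frame("top"); s=eyes.grab_frame("scene")
A=lambda u,v:(170+u/3,165+v/3); B=lambda u,v:(365+u/6,170+v/6)
for n,p,z in[("handle",[A(328,87),A(327,158)],155),("tom",[A(399,62),A(473,62),A(396,195),A(470,195)],123),("gher",[A(503,65),A(575,66),A(501,198),A(573,199)],123),
 ("lid",[A(283,45),A(383,50),A(378,207),A(275,203)],127),
 ("tray",[A(41,203),A(180,209),A(163,437),A(20,430)],20),("stand",[B(258,411),B(398,373),B(447,531),B(305,571)],6),
 ("bottles",[B(143,115),B(152,237),B(138,358)],168),("bottlecap",[B(140,117),B(149,240),B(133,361)],145),("therm",[B(380,427),B(440,415),B(447,457),B(388,470)],147)]:
    P=np.array([at(t,q,z) for q in p]); print(n,P[:,:2].tolist(),P.mean(0).round(1))
print(tri(t,B(413,442),s,(170+117/6,205+183/6)))
E
```

```text
handle [[649.6, 104.1], [572.7, 103.6]] [611.2 103.8 155. ]
tom [[686.2, 29.8], [687.1, -51.2], [538.8, 31.1], [539.5, -48.7]] [612.9  -9.8 123. ]
gher [[684.0, -84.1], [683.8, -163.2], [536.5, -82.2], [536.1, -160.0]] [ 610.1 -122.4  123. ]
lid [[702.9, 156.5], [698.4, 47.3], [524.9, 50.1], [528.3, 160.6]] [613.6 103.6 127. ]
tray [[542.3, 442.9], [536.7, 282.5], [277.3, 292.7], [283.7, 453.9]] [410. 368.  20.]
stand [[530.6, -337.1], [553.9, -420.3], [461.0, -446.5], [437.1, -362.6]] [ 495.6 -391.6    6. ]
bottles [[666.1, -245.4], [599.9, -249.1], [535.1, -240.7]] [ 600.4 -245.1  168. ]
bottlecap [[670.8, -247.5], [603.1, -251.3], [537.2, -241.7]] [ 603.7 -246.8  145. ]
therm [[502.5, -373.0], [509.2, -405.4], [486.7, -408.5], [479.5, -376.6]] [ 494.5 -390.9  147. ]
(array([ 495.7, -392.2,  139. ]), np.float64(0.7))
```

```bash
python3 -m inch '[[0,0,-0.01,0,0,-8.2,-1],[0,0,-0.01,0,0,-8.2,-1],[0,0,0,0,0,-8.1,-1],[-0.024,-0.032,0,0,0,0,-1],[-0.024,-0.032,0,0,0,0,-1],[-0.024,-0.032,0,0,0,0,-1],[-0.024,-0.032,0,0,0,0,-1],[-0.024,-0.032,0,0,0,0,-1]]'
python3 -m inch '[[-0.024,-0.032,0,0,0,0,-1],[-0.024,-0.032,0,0,0,0,-1],[-0.024,-0.032,0,0,0,0,-1],[-0.024,-0.032,0,0,0,0,-1],[-0.024,-0.032,0,0,0,0,-1],[-0.024,-0.032,0,0,0,0,-1],[-0.024,-0.032,0,0,0,0,-1],[0,0,0,0,0,0,-1]]'
```

```text
clock: 1.0
eef_pos: [386.0, 401.5, 268.2]
tcp_rot: [-3.141, -0.0, 3.127]
contact_force: [0.8, 0.0, 0.4]
opening: 1.004
grasp_force: 0.0
clock: 1.8
eef_pos: [552.2, 172.9, 268.1]
tcp_rot: [-3.14, 0.001, 3.123]
contact_force: [-0.1, 0.5, 0.4]
opening: 0.997
grasp_force: 0.0
```

```bash
python3 -m inch '[[-0.0203,-0.0228,0,0,0,0,-1],[-0.0205,-0.0228,0,0,0,0,-1],[-0.0205,-0.0228,0,0,0,0,-1],[0,0,0.02,0,0,0,-1],[0,0,0.02,0,0,0,-1],[0,0,0.02,0,0,0,-1],[0,0,0.01,0,0,0,-1],[0,0,0,0,0,0,-1]]'
python3 - <<'E'
from h import *
state()
for n in("top","scene"):
    f=eyes.grab_frame(n); c=px(f,(612,103.5,150))[0].astype(int); a=f["img"][c[1]-40:c[1]+40,c[0]-50:c[0]+50]
    cv2.imwrite(f"pics/{n}1.png",a); print(c)
a=[cv2.resize(cv2.imread(f"pics/{n}1.png"),(400,320),interpolation=cv2.INTER_CUBIC) for n in("top","scene")]
cv2.imwrite("pics/cD.png",np.hstack(a))
E
```

```text
clock: 2.6
eef_pos: [609.1, 107.4, 196.8]
tcp_rot: [-3.141, -0.003, 3.127]
contact_force: [-1.1, -0.6, 0.4]
opening: 0.993
grasp_force: 0.0
{'clock': np.float64(2.6), 'qpos': array([ 0.172,  0.396,  1.693,  0.   ,  1.055, -1.384]), 'eef_pos': array([609.062, 107.38 , 196.806]), 'tcp_rot': array([-3.141e+00, -3.000e-03,  3.127e+00]), 'contact_force': array([-1.101, -0.591,  0.408]), 'opening': np.float64(0.993), 'grasp_force': np.float64(0.0)}
[279 205]
[374 240]
```

View pics/cD.png

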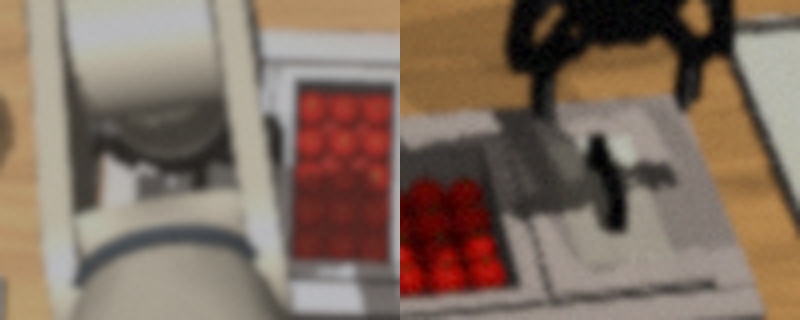

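The scene half shows the open fingers straddling the black handle, with the tips still above the lid. I'll fine-adjust and go down.

```bash
python3 -m inch '[[-0.003,-0.004,0.012,0,0,0,-1],[0,0,0.012,0,0,0,-1],[0,0,0.012,0,0,0,-1],[0,0,0.006,0,0,0,-1],[0,0,0.004,0,0,0,-1],[0,0,0,0,0,0,-1],[0,0,0,0,0,0,-1]]'
```

```text
clock: 3.4
eef_pos: [613.3, 103.1, 152.5]
tcp_rot: [3.142, 0.0, 3.126]
contact_force: [0.8, 0.5, -0.4]
opening: 0.995
grasp_force: 0.0
```

```bash
python3 -m inch '[[0,0,0.003,0,0,0,-1],[0,0,0,0,0,0,0],[0,0,0,0,0,0,0.6],[0,0,0,0,0,0,1],[0,0,0,0,0,0,1],[0,0,0,0,0,0,1],[0,0,0,0,0,0,1],[0,0,0,0,0,0,1]]' 50; python3 -m inch '[[0,0,0,0,0,0,1],[0,0,0,0,0,0,1],[0,0,0,0,0,0,1]]'
```

```text
clock: 4.2
eef_pos: [613.3, 103.1, 149.5]
tcp_rot: [3.141, 0.0, 3.126]
contact_force: [-0.2, 0.5, 3.0]
opening: 0.129
grasp_force: 49.0
clock: 4.5
eef_pos: [613.2, 103.1, 149.5]
tcp_rot: [3.142, 0.0, 3.126]
contact_force: [-0.6, 0.9, 4.0]
opening: 0.127
grasp_force: 49.2
```

```bash
python3 -m inch '[[0,0,-0.004,0,0,0,1],[0,0,-0.008,0,0,0,1],[0,0,-0.012,0,0,0,1],[0,0,-0.014,0,0,0,1],[0,0,-0.014,0,0,0,1],[0,0,-0.014,0,0,0,1],[0,0,-0.014,0,0,0,1],[0,0,0,0,0,0,1]]'
python3 -m inch '[[0.008,0.01,0,0,0,0,1],[0.015,0.019,0,0,0,0,1],[0.017,0.0215,0,0,0,0,1],[0.017,0.0215,0,0,0,0,1],[0.017,0.0215,0,0,0,0,1],[0.017,0.0215,0,0,0,0,1],[0.017,0.0215,0,0,0,0,1],[0.017,0.0215,0,0,0,0,1]]'
python3 -m inch '[[0.017,0.0215,0,0,0,0,1],[0.017,0.0215,0,0,0,0,1],[0.017,0.0215,0,0,0,0,1],[0.017,0.0215,0,0,0,0,1],[0.008,0.01,0,0,0,1.3,1],[0.006,0.008,0,0,0,0,1],[0,0,0,0,0,0,1],[0,0,0,0,0,0,1]]'
```

```text
clock: 5.3
eef_pos: [614.4, 103.2, 232.1]
tcp_rot: [3.141, 0.004, 3.126]
contact_force: [0.5, -0.1, -2.2]
opening: 0.127
grasp_force: 48.9
clock: 6.1
eef_pos: [488.5, 263.9, 228.3]
tcp_rot: [-3.141, -0.002, 3.127]
contact_force: [-0.4, 0.8, -3.8]
opening: 0.126
grasp_force: 48.9
clock: 6.9
eef_pos: [410.1, 368.0, 228.9]
tcp_rot: [-3.141, -0.0, 3.105]
contact_force: [-0.4, -0.2, -2.9]
opening: 0.123
grasp_force: 48.9
```

```bash
python3 -m inch '[[0,0,0.01,0,0,0,1],[0,0,0.02,0,0,0,1],[0,0,0.025,0,0,0,1],[0,0,0.025,0,0,0,1],[0,0,0.025,0,0,0,1],[0,0,0.025,0,0,0,1],[0,0,0.02,0,0,0,1],[0,0,0.01,0,0,0,1]]'
python3 -m inch '[[0,0,0.008,0,0,0,1],[0,0,0.006,0,0,0,1],[0,0,0,0,0,0,1]]'
python3 - <<'E'
from h import *
a=[]
for n in("top","scene"):
    f=eyes.grab_frame(n); c=px(f,(410,368,30))[0].astype(int); a.append(cv2.resize(f["img"][c[1]-50:c[1]+50,c[0]-50:c[0]+50],(400,400),interpolation=cv2.INTER_CUBIC)); print(c)
cv2.imwrite("pics/cE.png",np.hstack(a))
E
```

```text
clock: 7.7
eef_pos: [409.8, 366.7, 66.9]
tcp_rot: [-3.139, -0.002, 3.103]
contact_force: [0.1, -0.2, -1.6]
opening: 0.127
grasp_force: 48.9
clock: 8.0
eef_pos: [410.4, 368.1, 55.0]
tcp_rot: [-3.141, -0.0, 3.103]
contact_force: [0.1, -0.5, -3.6]
opening: 0.124
grasp_force: 48.9
[202 271]
[436 222]
```

View pics/cE.png

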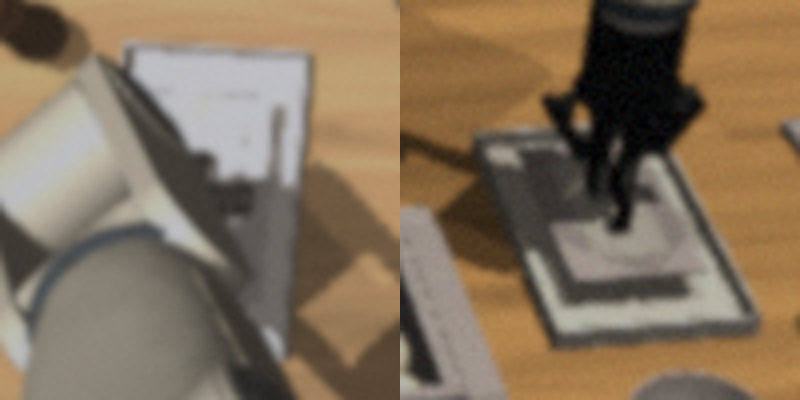

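The lid hangs level and well inside the tray, with its shadow on the tray floor. I'll lower it slowly.

```bash
python3 -m inch '[[0,0,0.004,0,0,0,1],[0,0,0.004,0,0,0,1],[0,0,0.003,0,0,0,1],[0,0,0.003,0,0,0,1],[0,0,0.002,0,0,0,1],[0,0,0.001,0,0,0,1],[0,0,0,0,0,0,1]]'
python3 -m inch '[[0,0,0.001,0,0,0,1],[0,0,0,0,0,0,1],[0,0,0,0,0,0,1]]'
```

```text
clock: 8.8
eef_pos: [410.2, 368.2, 38.1]
tcp_rot: [-3.141, -0.0, 3.104]
contact_force: [-0.3, -0.7, -3.0]
opening: 0.127
grasp_force: 48.9
clock: 9.1
eef_pos: [410.4, 368.3, 37.4]
tcp_rot: [3.142, 0.0, 3.104]
contact_force: [0.4, 0.3, -2.6]
opening: 0.125
grasp_force: 48.9
```

```bash
python3 -m inch '[[0,0,0.001,0,0,0,1],[0,0,0,0,0,0,1],[0,0,0,0,0,0,1]]'; python3 -m inch '[[0,0,0.0005,0,0,0,1],[0,0,0,0,0,0,1],[0,0,0,0,0,0,1]]'
```

```text
clock: 9.4
eef_pos: [410.4, 368.4, 36.5]
tcp_rot: [3.141, 0.0, 3.104]
contact_force: [-0.5, -0.1, 1.7]
opening: 0.129
grasp_force: 49.4
clock: 9.7
eef_pos: [410.4, 368.4, 36.5]
tcp_rot: [3.141, 0.0, 3.104]
contact_force: [-2.1, -2.1, 9.1]
opening: 0.126
grasp_force: 50.3
```

```bash
python3 -m inch '[[0,0,-0.0005,0,0,0,0.6],[0,0,0,0,0,0,0.4],[0,0,0,0,0,0,0],[0,0,0,0,0,0,-0.5],[0,0,0,0,0,0,-1],[0,0,0,0,0,0,-1]]'; python3 -m inch '[[0,0,-0.005,0,0,0,-1],[0,0,-0.02,0,0,0,-1],[0,0,-0.04,0,0,0,-1],[0,0,-0.045,0,0,0,-1],[0,0,-0.045,0,0,0,-1],[0,0,-0.045,0,0,0,-1],[0,0,-0.045,0,0,0,-1],[0,0,0,0,0,0,-1]]'; python3 - <<'E'
from h import *
a=[]
f=eyes.grab_frame("scene"); c=px(f,(410,368,30))[0].astype(int); a.append(cv2.resize(f["img"][c[1]-50:c[1]+50,c[0]-50:c[0]+50],(400,400),interpolation=cv2.INTER_CUBIC))
c=px(f,(612,103,110))[0].astype(int); a.append(cv2.resize(f["img"][c[1]-50:c[1]+50,c[0]-50:c[0]+50],(400,400),interpolation=cv2.INTER_CUBIC))
cv2.imwrite("pics/cF.png",np.hstack(a)); state()
E
```

```text
clock: 10.3
eef_pos: [410.3, 368.3, 36.2]
tcp_rot: [-3.142, -0.0, 3.104]
contact_force: [-0.6, -0.3, -0.7]
opening: 0.956
grasp_force: 0.0
clock: 11.1
eef_pos: [412.6, 370.3, 288.3]
tcp_rot: [3.134, 0.008, 3.104]
contact_force: [0.2, -0.4, 0.8]
opening: 0.999
grasp_force: 0.0
{'clock': np.float64(11.15), 'qpos': array([ 0.729,  0.203,  1.752,  0.   ,  1.179, -0.804]), 'eef_pos': array([411.546, 369.371, 284.993]), 'tcp_rot': array([3.137, 0.005, 3.104]), 'contact_force': array([-0.618,  0.555,  0.091]), 'opening': np.float64(0.996), 'grasp_force': np.float64(0.0)}
```

View pics/cF.png

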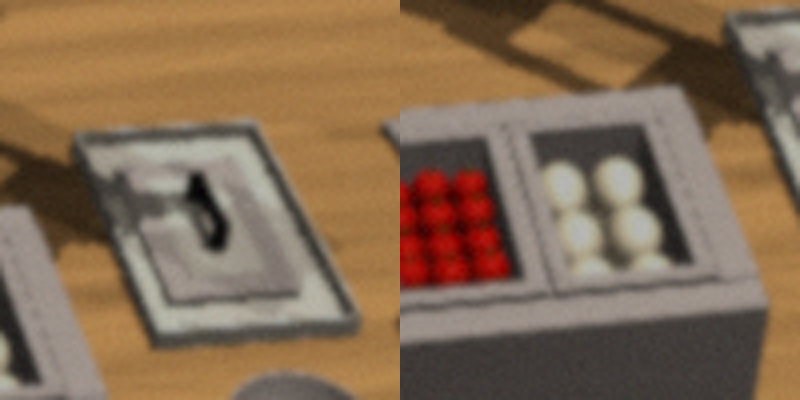

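The lid lies flat in the tray and the egg pan is open with the eggs visible. Next I'll measure the thermometer's yaw and position by segmenting its bright yellow top.

```bash
python3 - <<'E'
from h import *
fs=[eyes.grab_frame("top") for _ in range(6)]; t=fs[0]
im=np.mean([f["img"] for f in fs],0).astype(np.uint8)
a=cv2.resize(im[225:265,405:445],None,fx=8,fy=8,interpolation=cv2.INTER_CUBIC)
b=np.minimum(a[...,1],a[...,2]).astype(int)-a[...,0]
print(b.max(), a.reshape(-1,3)[b.argmax()])
for th in(75,90,105):
    m=((b>th)&(a[...,1]>120)).astype(np.uint8)
    cs,_=cv2.findContours(m,0,1); c=max(cs,key=cv2.contourArea)
    q=cv2.boxPoints(cv2.minAreaRect(c)); P=np.array([at(t,(405+(u+.5)/8-.5,225+(v+.5)/8-.5),145)[:2] for u,v in q])
    print(th,cv2.contourArea(c),P.tolist(),P.mean(0),[np.arctan2(*(P[i+1]-P[i])[::-1]).round(3) for i in range(3)])
E
```

```text
115 [ 73 188 188]
75 3913.0 [[503.1, -372.1], [512.6, -403.3], [491.5, -409.1], [482.0, -377.9]] [ 497.3 -390.6] [np.float64(-1.275), np.float64(-2.873), np.float64(1.866)]
90 2967.5 [[501.9, -373.9], [510.5, -402.0], [492.4, -406.8], [483.9, -378.8]] [ 497.175 -390.375] [np.float64(-1.274), np.float64(-2.882), np.float64(1.866)]
105 1792.5 [[501.1, -377.4], [507.3, -400.6], [493.6, -403.8], [487.4, -380.7]] [ 497.35  -390.625] [np.float64(-1.31), np.float64(-2.912), np.float64(1.833)]
```

```bash
python3 -m inch '[[-0.003,-0.018,0,0,0,0,-1],[-0.0057,-0.038,0,0,0,0,-1],[-0.0057,-0.038,0,0,0,0,-1],[-0.0057,-0.038,0,0,0,0,-1],[-0.0057,-0.038,0,0,0,0,-1],[-0.0057,-0.038,0,0,0,0,-1],[-0.0057,-0.038,0,0,0,0,-1],[-0.0057,-0.038,0,0,0,0,-1]]'
python3 -m inch '[[-0.0057,-0.038,0,0,0,0,-1],[-0.0057,-0.038,0,0,0,0,-1],[-0.0057,-0.038,0,0,0,0,-1],[-0.0057,-0.038,0,0,0,0,-1],[-0.0057,-0.038,0,0,0,0,-1],[-0.0057,-0.038,0,0,0,0,-1],[-0.0057,-0.038,0,0,0,0,-1],[-0.0057,-0.038,0,0,0,0,-1]]'
python3 -m inch '[[-0.0057,-0.038,0,0,0,0,-1],[-0.0057,-0.038,0,0,0,0,-1],[-0.0057,-0.038,0,0,0,0,-1],[-0.0057,-0.038,0,0,0,0,-1],[-0.002,-0.015,0,0,0,-6,-1],[0,0,0,0,0,-6,-1],[0,0,0,0,0,-5.9,-1],[0,0,0,0,0,0,-1]]'
```

```text
clock: 12.25
eef_pos: [441.6, 80.5, 280.8]
tcp_rot: [-3.141, -0.001, 3.104]
contact_force: [0.7, 0.1, -0.0]
opening: 0.998
grasp_force: 0.0
clock: 13.05
eef_pos: [475.3, -224.7, 280.7]
tcp_rot: [3.141, -0.001, 3.103]
contact_force: [-0.1, -0.3, 0.3]
opening: 1.001
grasp_force: 0.0
clock: 13.85
eef_pos: [493.7, -390.9, 280.4]
tcp_rot: [3.14, -0.001, -2.866]
contact_force: [0.1, -0.4, -0.3]
opening: 1.001
grasp_force: 0.0
```

```bash
python3 -m inch '[[-0.0027,-0.0008,0.015,0,0,0,-1],[0,0,0.025,0,0,0,-1],[0,0,0.025,0,0,0,-1],[0,0,0.025,0,0,0,-1],[0,0,0.025,0,0,0,-1],[0,0,0.025,0,0,0,-1],[0,0,0.015,0,0,0,-1],[0,0,0.005,0,0,0,-1]]'
python3 -m inch '[[0,0,0,0,0,0,-1],[0,0,0,0,0,0,0],[0,0,0,0,0,0,0.2],[0,0,0,0,0,0,0.4],[0,0,0,0,0,0,0.6],[0,0,0,0,0,0,1],[0,0,0,0,0,0,1],[0,0,0,0,0,0,1]]' 40
```

```text
clock: 14.65
eef_pos: [496.6, -389.6, 118.8]
tcp_rot: [3.139, -0.002, -2.868]
contact_force: [-1.0, -0.5, 0.5]
opening: 0.997
grasp_force: 0.0
clock: 15.45
eef_pos: [498.2, -391.0, 122.2]
tcp_rot: [-3.14, 0.001, -2.867]
contact_force: [0.2, 0.4, 6.2]
opening: 0.395
grasp_force: 40.6
```

```bash
python3 -m inch '[[0,0,-0.005,0,0,0,1],[0,0,-0.015,0,0,0,1],[0,0,-0.025,0,0,0,1],[0,0,-0.03,0,0,0,1],[0,0,-0.04,0,0,0,1],[0,0,-0.04,0,0,0,1],[0,0,-0.04,0,0,0,1],[0,0,-0.025,0,0,0,1]]' 60
python3 -m inch '[[0,0,0,0,0,0,1],[0,0,0,0,0,0,1],[0,0,0,0,0,0,1]]'
python3 - <<'E'
from h import *
f=[eyes.grab_frame("scene") for _ in range(4)]; im=np.mean([g["img"] for g in f],0).astype(np.uint8); e=r.sense()["eef_pos"]; F=f[0]
c=px(F,e-[0,0,50])[0].astype(int); x,y=c-[40,40]
a=cv2.resize(im[y:y+80,x:x+80],(560,560),interpolation=cv2.INTER_CUBIC); cv2.imwrite("pics/cG.png",a); print(x,y,e)
for g in(112,116,120): print(g,[((px(F,e+[0,0,2-g+z])[0]-[x,y])*7).round() for z in(0,44,95,137,141)])
E
```

```text
clock: 16.25
eef_pos: [498.1, -390.7, 345.8]
tcp_rot: [-3.138, 0.002, -2.867]
contact_force: [1.0, -0.0, -0.6]
opening: 0.395
grasp_force: 59.6
clock: 16.55
eef_pos: [497.1, -389.9, 339.8]
tcp_rot: [3.139, -0.002, -2.867]
contact_force: [-0.2, 0.3, -0.9]
opening: 0.39
grasp_force: 59.6
140 149 [ 497.36165763 -390.24715338  339.99774974]
112 [array([312., 419.]), array([292., 323.]), array([267., 206.]), array([247., 104.]), array([245.,  94.])]
116 [array([314., 428.]), array([293., 332.]), array([270., 215.]), array([249., 114.]), array([247., 104.])]
120 [array([315., 437.]), array([295., 341.]), array([272., 224.]), array([251., 124.]), array([249., 114.])]
```

View pics/cG.png

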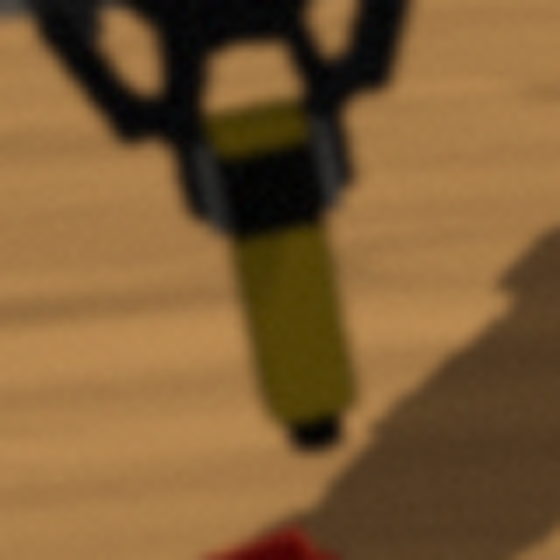

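The thermometer hangs upright in the jaws, its axis running along the predicted line with the lens barrel at about (317,440) in the crop. That puts the lens about 116 mm below the TCP. I'll turn it square, carry it over high, then stop and check.

```bash
python3 -m inch '[[0,0,0,0,0,4,1],[0,0,0,0,0,4.6,1],[0,0,0,0,0,4,1],[0,0,0,0,0,4,1],[-0.002,0.01,0,0,0,0,1],[-0.004,0.018,0,0,0,0,1],[-0.0057,0.026,0,0,0,0,1],[-0.0057,0.026,0,0,0,0,1]]'
python3 -m inch '[[-0.0057,0.026,0,0,0,0,1],[-0.0057,0.026,0,0,0,0,1],[-0.0057,0.026,0,0,0,0,1],[-0.0057,0.026,0,0,0,0,1],[-0.0057,0.026,0,0,0,0,1],[-0.0057,0.026,0,0,0,0,1],[-0.0057,0.026,0,0,0,0,1],[-0.0057,0.026,0,0,0,0,1]]'
python3 -m inch '[[-0.0057,0.026,0,0,0,0,1],[-0.0057,0.026,0,0,0,0,1],[-0.0057,0.026,0,0,0,0,1],[-0.0057,0.026,0,0,0,0,1],[-0.0057,0.026,0,0,0,0,1],[-0.005,0.02,0,0,0,0,1],[-0.003,0.014,0,0,0,0,1],[0,0,0,0,0,0,1]]'
python3 -m inch '[[0,0,0,0,0,0,1],[0,0,0,0,0,0,1],[0,0,0,0,0,0,1]]'
```

```text
clock: 17.55
eef_pos: [516.5, -308.6, 341.0]
tcp_rot: [3.141, -0.0, 3.128]
contact_force: [0.6, 0.6, -1.7]
opening: 0.392
grasp_force: 59.5
clock: 18.35
eef_pos: [564.8, -100.9, 341.2]
tcp_rot: [3.141, -0.0, 3.129]
contact_force: [0.1, -0.6, -1.6]
opening: 0.392
grasp_force: 59.5
clock: 19.15
eef_pos: [603.8, 62.3, 341.1]
tcp_rot: [3.141, -0.0, 3.13]
contact_force: [-0.2, -0.4, -1.0]
opening: 0.39
grasp_force: 59.8
clock: 19.45
eef_pos: [603.9, 59.2, 341.4]
tcp_rot: [-3.141, -0.0, 3.126]
contact_force: [0.2, 0.4, -1.7]
opening: 0.396
grasp_force: 59.8
```

```bash
python3 -m inch '[[-0.003,0.0143,0,0,0,0,1],[-0.003,0.015,0,0,0,0,1],[-0.003,0.015,0,0,0,0,1],[0,0,0.01,0,0,0,1],[0,0,0.02,0,0,0,1],[0,0,0.02,0,0,0,1],[0,0,0.02,0,0,0,1],[0,0,0.01,0,0,0,1]]'
python3 -m inch '[[0,0,0.006,0,0,0,1],[0,0,0.003,0,0,0,1],[0,0,0,0,0,0,1],[0,0,0,0,0,0,1],[0,0,0,0,0,0,1]]'
python3 - <<'E'
from h import *
f=[eyes.grab_frame("scene") for _ in range(4)]; im=np.mean([g["img"] for g in f],0).astype(np.uint8); e=r.sense()["eef_pos"]; F=f[0]; state()
x,y=324,175
a=cv2.resize(im[y:y+100,x:x+100],(600,600),interpolation=cv2.INTER_CUBIC); cv2.imwrite("pics/cH.png",a)
q=lambda X:((px(F,X)[0]-[x,y]+.5)*6).round().tolist()
T=lambda X,Y,z:e+[X,Y,2-117+z]
for n,X in[("lens axis",T(0,0,0)),("barrel front bottom",T(11,0,0)),("body front bottom L/R",T(12,-17,16)),("",T(12,17,16)),("grip bottom",T(12,0,95)),("grip top",T(12,0,137)),("top back",T(-12,0,141))]: print(n,q(X))
for n,X in[("opening corner",(613.5+dx,103.4+dy,123)) for dx in(-76,76) for dy in(-42,42)]: print(n,q(X))
E
```

```text
clock: 20.25
eef_pos: [612.7, 104.2, 258.7]
tcp_rot: [-3.141, -0.003, 3.127]
contact_force: [-0.8, -0.1, -0.8]
opening: 0.39
grasp_force: 59.9
clock: 20.75
eef_pos: [614.2, 104.1, 253.1]
tcp_rot: [3.141, 0.001, 3.126]
contact_force: [-0.7, -0.6, -1.7]
opening: 0.39
grasp_force: 59.9
{'clock': np.float64(20.95), 'qpos': array([ 0.166,  0.345,  1.635,  0.   ,  1.161, -1.39 ]), 'eef_pos': array([613.897, 104.067, 252.624]), 'tcp_rot': array([3.141e+00, 1.000e-03, 3.126e+00]), 'contact_force': array([-0.499,  0.55 , -2.018]), 'opening': np.float64(0.388), 'grasp_force': np.float64(59.861)}
lens axis [307.0, 421.0]
barrel front bottom [313.0, 437.0]
body front bottom L/R [279.0, 415.0]
 [353.0, 407.0]
grip bottom [329.0, 269.0]
grip top [335.0, 188.0]
top back [322.0, 149.0]
opening corner [178.0, 352.0]
opening corner [351.0, 335.0]
opening corner [251.0, 568.0]
opening corner [439.0, 547.0]
```

View pics/cH.png

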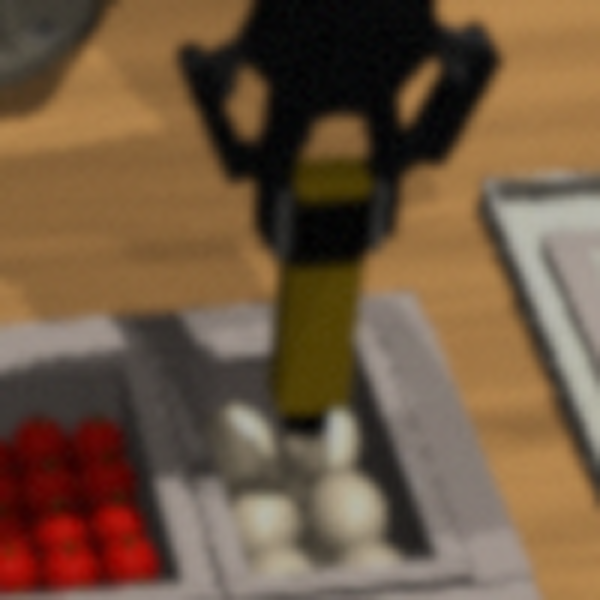

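The thermometer hangs vertical over the middle of the eggs, clear of the pan, with the barrel bottom at about (303,432) in the crop against a prediction of (313,437). The lens is a few mm high, so I'll lower it slightly, let it settle and hand in.

```bash
python3 -m inch '[[0,0,0.002,0,0,0,1],[0,0,0.0015,0,0,0,1],[0,0,0,0,0,0,1],[0,0,0,0,0,0,1],[0,0,0,0,0,0,1],[0,0,0,0,0,0,1],[0,0,0,0,0,0,1],[0,0,0,0,0,0,1]]'
python3 -m inch '[[0,0,0,0,0,0,1],[0,0,0,0,0,0,1],[0,0,0,0,0,0,1],[0,0,0,0,0,0,1],[0,0,0,0,0,0,1],[0,0,0,0,0,0,1],[0,0,0,0,0,0,1],[0,0,0,0,0,0,1]]'
python3 -c "
from h import *
state(); print(r.sign_off())"
```

```text
clock: 21.75
eef_pos: [613.8, 104.1, 248.8]
tcp_rot: [3.142, 0.0, 3.126]
contact_force: [-0.1, -0.5, -1.1]
opening: 0.392
grasp_force: 59.9
clock: 22.55
eef_pos: [613.8, 104.1, 248.8]
tcp_rot: [3.142, 0.0, 3.126]
contact_force: [0.3, 0.3, -1.9]
opening: 0.389
grasp_force: 59.9
{'clock': np.float64(22.55), 'qpos': array([ 0.166,  0.349,  1.638, -0.   ,  1.154, -1.39 ]), 'eef_pos': array([613.785, 104.089, 248.795]), 'tcp_rot': array([3.142, 0.   , 3.126]), 'contact_force': array([ 0.277,  0.285, -1.92 ]), 'opening': np.float64(0.389), 'grasp_force': np.float64(59.861)}
the job is handed in; nothing more can be done
None
```

I handed the job in at 22.6 s: the lid lies flat in the tray, and the thermometer is held still, lens down, an estimated 3 cm above the middle of the eggs with its screen square to the server's near side.

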